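# Bolts laid out by length, anode held to the sprung stop

### The arm

A 7-joint arm with a two-finger parallel gripper is mounted at the origin on the work surface. World frame = base frame: x ahead of the robot, y to its left, z up, the work surface at z = 0. Lengths are in m, angles in degrees, forces in N, time in s.
With the tool pointing down it reaches from about 0.4 to 0.875 m from the base axis. Payload 6.5 kg.
Tool frame: the origin (TCP) lies between the finger pads; the fingertips stand 8 mm ahead of it and the grasp point (between the pads) lies 11 mm behind it; x points along the fingers, y is the direction in which the jaws open and shut, and the axes are right-handed (so a half turn about x gives the same grasp; the last joint's range is limited). The gripper opens to 85 mm and grips with 20 to 120 N. Pads are 22 mm wide; open, the fingers measure 114 mm over their backs; the gripper's body (76 mm by 85 mm) begins 54 mm behind the grasp point. The pads swing forward as they close: fully open they stand 13 mm farther back than shut.
Start: joints at [-67.277, 30.733, -0.252, 88.115, 0.149, 61.152, -4.079], TCP at [0.29, 0.582, 0.239] pointing down, gripper open.
Joint ranges: [-154.64, 154.64], [-21.42, 123.67], [-72.66, 72.17], [13.99, 137.28], [-74.86, 254.86], [10.95, 109.41], [-158.01, 158.01]. Speed limits (degrees/s): [136.94, 136.94, 180, 180, 180, 180, 180].

### API

Orientations are given as [roll, pitch, yaw] about the fixed x, y, z axes, in that order (R = Rz(yaw) Ry(pitch) Rx(roll)).
In Python, from rig import arm, viewer, order gives the robot as it stands. The module is installed in compiled form; this text tells all that it offers.
- The arm moves only by the tool carry_out, never from a script. Its arguments are lists of equal length, an entry for each row: "offset": the shift along the tool's x, y, z in m, a list of three; "turn": the turn, a rotation vector about the tool's x, y, z in degrees, a list of three. A call has 1 to 20 rows; each row shifts and turns the commanded pose from where the row before left it, along the tool's axes as they then stand; what a row does not reach is not made up. A row lasts 1/10 s, in which the tool goes at most 50 mm and 8.59 degrees, less where a joint would pass 70% of its speed; a pose out of reach is approached as far as the arm can. A call with a gripper value outside its range is refused whole. "grip" is the finger opening in m, from 0 to 0.0854, set as the call begins (left out, the last holds). The fingers move at their own pace and stop on an object; "squeeze" is the grip in N (left out, the last holds). Time passes only in rows, so rows that do not move let the fingers close. It gives the time, the measured TCP pose, the force and the opening at its end, in the units of the state.
- arm.get_obs(): the state, without advancing time (a new reading comes with each control period).
- viewer.read_camera(name): name is "scene" or "side" or "wrist"; returns (picture, depth): 400x640x3 uint8, blue, green, red; 400x640 float32, m along the optical axis (not along the pixel's ray), 0 where there is no reading.
- viewer.camera_params(name): a dict with "intrinsics" (3x3 intrinsics, pixels), "world_to_cam" (4x4, takes a point from world to camera coordinates); the wrist camera has in their place "tool_from_camera" (4x4, takes a point from camera to tool coordinates, whose origin is the TCP and whose axes are the tool frame's). Camera axes: x right, y down, z forward; pixel columns grow to the right and rows downward; lengths in m; the calibration is good to about 2 mm. A picture is of the moment at which its call begins: read the wrist's pose just before it. camera_params takes no time and is no camera call.
- order.job_done(): hands the job in, once; it reports no verdict.
The state is a dict: "time": time; "joint_positions": joint angles; "joint_velocities": joint speeds; "effort": joint torques, N m; "tool_pos": TCP position; "eef_rot": TCP orientation; "ft_force": force on the tool from outside, world axes, zero at the start; "ft_torque": the same for the moment, N m; "grip_width": opening from 0.0 (shut) to 1.0 (fully open).
Only numpy, scipy, OpenCV 4.12 (cv2) and the standard library are available. Lean on these libraries where they do the work, as an engineer would, in place of code of your own. Each camera call takes 0.05 s, during which the arm holds its last target.

### The job

I am about to bolt up this zinc anode and need a third hand: first lay the long hex bolt lengthwise in the long blue tray and the short one lengthwise in the short tray, each lying flat on the tray floor and let go. Then bring the zinc anode to the jig, flat on the shelf, with its end square against the middle of the sprung stop plate, and press it there with a steady push of about 10 newtons. Finish while still holding it pressed like that in the gripper, and leave everything else on the shelf where it is.

Things in the scene. Friction and masses are not known exactly. Their poses are not given: they have to be found in the camera images.
- long_bolt: stainless hex-head bolt with its hex nut run on near the other end, lying on the shelf: 105 mm overall, plain round shank 12 mm in diameter, head and nut 19 mm across flats (the nut covers 4 to 14 mm from the far end, the head is 8 mm thick). Origin on the bolt's axis at half its length, 9.5 mm above what it lies on; x runs along the bolt from head to nut end. About 0.12 kg
- short_bolt: the same kind of bolt with nut, but 75 mm overall; same diameters, head and nut. Origin on the axis at half its length, 9.5 mm above what it lies on; x runs along the bolt from head to nut end. About 0.09 kg
- long_tray: the longer of two open blue steel trays fixed to the shelf: inside 125 mm (its x) by 80 mm (its y), walls 3 mm thick, rim 15 mm above the shelf, floor 3 mm thick. Origin under the centre, at shelf level
- short_tray: the shorter open blue steel tray, fixed: inside 92 mm (its x) by 80 mm (its y), walls 3 mm thick, rim 15 mm above the shelf, floor 3 mm thick. Origin under the centre, at shelf level
- anode: grey zinc sacrificial anode block with two dark bolt holes on top, lying flat on the shelf: 90 mm (its x) by 44 mm (its y) by 30 mm high. Origin at the centre of its underside. 0.6 to 0.9 kg
- jig: grey fitting jig fixed to the shelf. Its sprung steel stop plate (80 mm wide, from 2 to 42 mm above the shelf) stands upright and faces the jig's -x side, towards the robot. Origin at shelf level below the middle of the plate's front face as it stands unpressed; x is the direction in which the anode is to be pressed, y runs along the plate. The grey spring housing, 52 mm high and 100 mm wide, begins 50 mm behind that face
- stop (a joint): how far the stop plate is pushed back along the jig's x against its springs, in m: 0 unpressed, hard end at 0.030. The springs give 0.6 N per mm from zero (6 N at 0.010, 10 N at about 0.0167, 14 N at 0.0233), with no friction
- gauge: loose bystander, not to be disturbed: green-enamelled pressure gauge lying on its back, 80 mm in diameter, 30 mm high, with a brass stem 28 mm long sticking out to its -y. Origin at the centre of its underside
- tin: loose bystander, not to be disturbed: yellow tin, 72 mm in diameter, 75 mm high. Origin at the centre of its underside
- wrench: loose bystander, not to be disturbed: steel wrench, 190 mm long, lying flat along its x. Origin near its middle, underneath
- flange: loose bystander, not to be disturbed: dark steel flange ring lying flat, 90 mm outside diameter, 14 mm high. Origin at the centre of its underside
- disc0: loose bystander, not to be disturbed: bronze check-valve disc standing on edge in a slotted steel rack (36 mm high, 90 by 96 mm, fixed) at the far side of the shelf, 60 mm in diameter, 10 mm thick. Origin at its centre, y along its axis
- disc1: loose bystander, not to be disturbed: bronze check-valve disc standing on edge in a slotted steel rack (36 mm high, 90 by 96 mm, fixed) at the far side of the shelf, 60 mm in diameter, 10 mm thick. Origin at its centre, y along its axis
- disc2: loose bystander, not to be disturbed: bronze check-valve disc standing on edge in a slotted steel rack (36 mm high, 90 by 96 mm, fixed) at the far side of the shelf, 60 mm in diameter, 10 mm thick. Origin at its centre, y along its axis
- disc3: loose bystander, not to be disturbed: bronze check-valve disc standing on edge in a slotted steel rack (36 mm high, 90 by 96 mm, fixed) at the far side of the shelf, 60 mm in diameter, 10 mm thick. Origin at its centre, y along its axis
There are look-alikes about, which are no part of the job. What is meant by the anode is not yellow, and is the smaller of those in its own colour. What is shaped like the short_bolt but yellow is not meant.

How it is judged (in metres and radians):
On the way:
1. both bolts lie in the trays of their length, let go (x of long_bolt in the frame of long_tray between -0.02 and 0.02 m and y of long_bolt in the frame of long_tray between -0.034 and 0.034 m and z of long_bolt in the frame of long_tray between 0.006 and 0.0165 m and angle between the x axis of long_bolt and the x axis of long_tray, either way round below 0.4 rad and linear speed of each of long_bolt, short_bolt below 0.03 m/s and x of short_bolt in the frame of short_tray between -0.02 and 0.02 m and y of short_bolt in the frame of short_tray between -0.034 and 0.034 m and z of short_bolt in the frame of short_tray between 0.006 and 0.0165 m and angle between the x axis of short_bolt and the x axis of short_tray, either way round below 0.4 rad and contact force between each of long_bolt, short_bolt and the fingers below 0.1 N), for 0.2 s.
At the end, for the whole second after the job is handed in: Bolts flat and free in their trays, within 0.4 rad of lengthwise, middles within 20 mm along and 34 mm across. Anode on the shelf (under 8 mm), upright within 0.08 rad, square to the jig within 0.12 rad, within 15 mm of mid-plate, still, held by the fingers, pressing the plate with 6 to 14 N (all of step 1 and contact force between anode and jig between 6 and 14 N and contact force between anode and the fingers above 2 N and y of anode in the frame of jig between -0.015 and 0.015 m and angle between the x axis of anode and the x axis of jig, either way round below 0.12 rad and angle between anode's own z axis and vertical below 0.08 rad and height (world z) of anode below 0.008 m and linear speed of anode below 0.01 m/s); the arm keeps its last pose, push and grip.
It fails at once if the gauge is moved more than 25 mm (distance of gauge from where it was at the start of the episode above 0.025 m).
It fails at once if the tin is moved more than 25 mm (distance of tin from where it was at the start of the episode above 0.025 m).
It fails at once if the wrench is moved more than 25 mm (distance of wrench from where it was at the start of the episode above 0.025 m).
It fails at once if the flange is moved more than 25 mm (distance of flange from where it was at the start of the episode above 0.025 m).
It fails at once if a disc is moved more than 25 mm (distance of any of disc0, disc1, disc2, disc3 from where it was at the start of the episode above 0.025 m).
It also fails if it takes over 61 s, if anything falls off the work surface, if the arm or the gripper's body presses on something with over 40 N, if the wrist force passes 120 N, or if a joint passes its speed limit or range.

## Working session

There is one attempt and no reset: what is moved stays moved. The work goes in short steps, Python scripts to look and compute and a tool call to move; the robot and the scene stay as the last step left them, time stands still between calls to the robot, and variables do not carry over. Pictures are saved under pics/ and viewed, and the job is handed in when it is done.

Besides the shell and the picture viewer there is one more tool, called by a JSON object that holds its "method" and its "body". carry_out: Moves the arm, as the interface text tells. Its arguments: {"type":"object","properties":{"offset":{"type":"array"},"turn":{"type":"array"},"grip":{"type":"number"},"squeeze":{"type":"number"}},"required":["offset","turn"]}

```bash
ls; mkdir -p pics; python3 - <<'E'
from rig import arm, viewer, order
import cv2,numpy as np
print(arm.get_obs())
for n in ["scene","side","wrist"]:
    p,d=viewer.read_camera(n); cv2.imwrite(f"pics/{n}0.png",p); np.savez(f"pics/{n}0.npz",p=p,d=d)
    print(n,{k:np.round(v,4).tolist() for k,v in viewer.camera_params(n).items()})
E
```

```text
pics
{'time': 0.0, 'joint_positions': array([-67.27705202,  30.77806828,  -0.25547598,  88.17135369,
         0.1493219 ,  61.15130284,  -4.07868857]), 'joint_velocities': array([-0.02706836,  0.08109204, -0.0306826 ,  0.08146797, -0.00244405,
       -0.02907406, -0.09360411]), 'effort': array([-2.47850380e-05, -5.83404207e+01,  1.04809754e+00, -2.59104341e+01,
        1.22193279e-02,  9.47251450e-03,  1.03941346e-06]), 'tool_pos': array([0.28991865, 0.58106649, 0.23840196]), 'eef_rot': array([ -85.95909767,   89.89960807, -112.46896336]), 'ft_force': array([ 1.46551398,  0.06523413, -0.76561544]), 'ft_torque': array([-0.02548309, -0.04139592, -0.01950074]), 'grip_width': 0.9983932130478714}
scene {'intrinsics': [[507.5074, 0.0, 319.2335], [0.0, 507.5074, 201.6293], [0.0, 0.0, 1.0]], 'world_to_cam': [[-0.6951, 0.7187, 0.0176, 0.3751], [0.5507, 0.5481, -0.6295, -0.2738], [-0.4621, -0.4279, -0.7768, 1.6948], [0.0, 0.0, 0.0, 1.0]]}
side {'intrinsics': [[381.3194, 0.0, 315.6975], [0.0, 381.3194, 193.2771], [0.0, 0.0, 1.0]], 'world_to_cam': [[0.8323, -0.554, -0.0196, -0.4505], [-0.3979, -0.5724, -0.717, 0.2802], [0.386, 0.6046, -0.6968, 0.9654], [0.0, 0.0, 0.0, 1.0]]}
wrist {'intrinsics': [[350.6729, 0.0, 317.401], [0.0, 350.6729, 198.31], [0.0, 0.0, 1.0]], 'tool_from_camera': [[-0.0001, -0.2753, 0.9614, -0.1341], [1.0, -0.0002, 0.0001, 0.0015], [0.0002, 0.9614, 0.2753, -0.0704], [0.0, 0.0, 0.0, 1.0]]}
```

View pics/scene0.png

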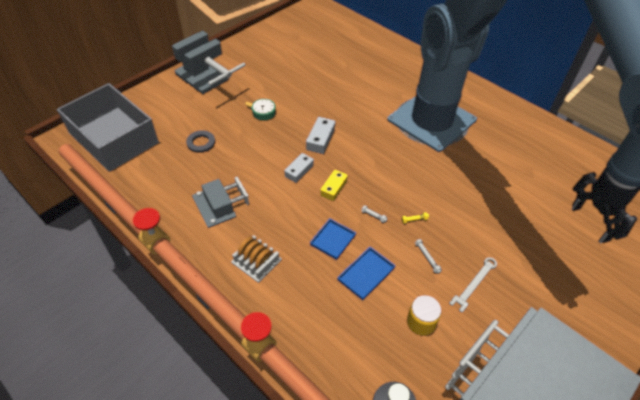

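View pics/side0.png

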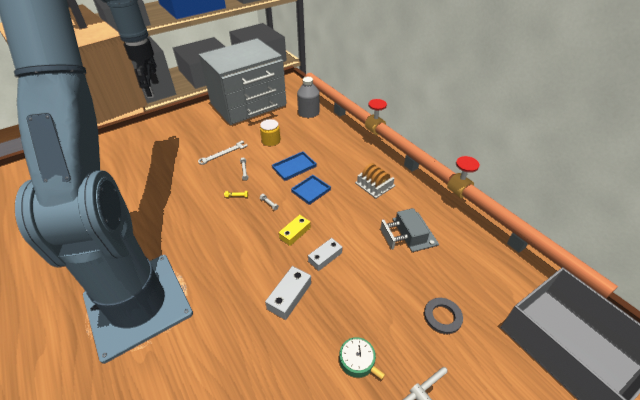

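View pics/wrist0.png

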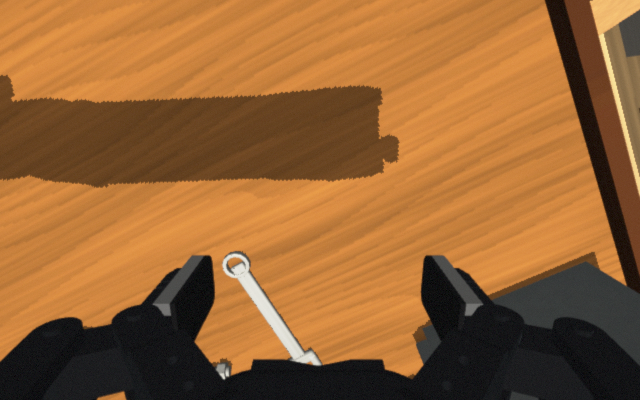

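```bash
cat > h.py <<'E'
import numpy as np, cv2
from rig import arm, viewer, order
from scipy.spatial.transform import Rotation as R
def toolpose(o=None):
    o=o or arm.get_obs(); return R.from_euler('xyz',o['eef_rot'],degrees=True).as_matrix(), np.array(o['tool_pos'])
def cam(name,pose=None):
    p=viewer.camera_params(name);K=np.array(p['intrinsics'])
    if name=='wrist':
        T=np.array(p['tool_from_camera']);Rt,t=pose
        Rw=Rt@T[:3,:3];c=Rt@T[:3,3]+t
    else:
        W=np.array(p['world_to_cam']);Rw=W[:3,:3].T;c=-Rw@W[:3,3]
    return K,Rw,c
def cast(C,uv,z):
    K,Rw,c=C; uv=np.atleast_2d(uv).astype(float)
    d=(Rw@np.linalg.inv(K)@np.c_[uv,np.ones(len(uv))].T).T
    return c+d*((z-c[2])/d[:,2])[:,None]
def proj(C,P):
    K,Rw,c=C; q=(np.atleast_2d(P)-c)@Rw; q=q@K.T; return q[:,:2]/q[:,2:]
def deproj(C,d,mask):
    K,Rw,c=C; v,u=np.nonzero(mask&(d>0)); z=d[v,u]
    return c+(Rw@np.linalg.inv(K)@(np.c_[u,v,np.ones(len(u))]*z[:,None]).T).T, np.c_[u,v]
def snap(name,tag):
    pose=toolpose(); p,d=viewer.read_camera(name); cv2.imwrite(f"pics/{tag}.png",p)
    np.savez(f"pics/{tag}.npz",p=p,d=d,R=pose[0],t=pose[1]); return p,d,cam(name,pose)
E
python3 - <<'E'
from h import *
for n,boxes in {'scene':dict(sb=(360,203,390,223),lb=(412,236,444,275),an=(282,150,316,183),big=(302,114,338,153)),'side':dict(sb=(258,192,280,212),lb=(236,155,254,183),an=(304,236,346,272),big=(260,262,314,322))}.items():
    z=np.load(f'pics/{n}0.npz');p,d=z['p'],z['d'];C=cam(n)
    hsv=cv2.cvtColor(p,cv2.COLOR_BGR2HSV)
    for k,(x0,y0,x1,y1) in boxes.items():
        m=np.zeros(d.shape,bool); m[y0:y1,x0:x1]=(hsv[y0:y1,x0:x1,1]<60)
        P,uv=deproj(C,d,m); 
        (c,s,a)=cv2.minAreaRect((P[:,:2]*1000).astype(np.float32))
        print(n,k,len(P),'z',np.round(np.percentile(P[:,2],[5,50,95]),4),np.round(c),np.round(s),round(a,1))
    m=(hsv[...,0]>100)&(hsv[...,0]<125)&(hsv[...,1]>120)&(hsv[...,2]>60)
    nn,l,st,ce=cv2.connectedComponentsWithStats(m.astype(np.uint8))
    for i in range(1,nn):
        if 200<st[i,4]<5000:
            P,uv=deproj(C,d,l==i)
            (c,s,a)=cv2.minAreaRect((P[:,:2]*1000).astype(np.float32))
            print(n,'blue',ce[i],st[i,4],np.round(np.percentile(P[:,2],[5,50,95]),4),np.round(c),np.round(s),round(a,1))
a=cv2.imread('pics/scene0.png');b=cv2.imread('pics/side0.png')
cv2.imwrite('pics/c1.png',cv2.resize(a[110:300,180:450],None,fx=2.9,fy=2.9,interpolation=2))
cv2.imwrite('pics/c2.png',cv2.resize(b[150:330,220:450],None,fx=3.3,fy=3.3,interpolation=2))
E
```

```text
scene sb 128 z [0.0047 0.0135 0.0194] [445. 126.] [27. 75.] 9.0
scene lb 193 z [0.0057 0.0138 0.0196] [454. 318.] [105.  20.] 68.4
scene an 480 z [0.0054 0.0279 0.0328] [ 453. -160.] [145.  66.] 9.1
scene big 685 z [0.0098 0.0386 0.0433] [ 322. -207.] [155.  75.] 25.8
scene blue [395.62576399  13.61259991] 2127 [-0.2177 -0.1517 -0.0293] [-435. -433.] [1153.  356.] 54.2
scene blue [332.56512141 238.69646799] 906 [-0.001   0.0034  0.0142] [590.  99.] [100.  86.] 10.5
scene blue [365.72332859 272.89687055] 1406 [-0.0008  0.0033  0.0142] [606. 233.] [135.  87.] 0.2
side sb 92 z [0.0066 0.0136 0.0196] [445. 122.] [21. 71.] 10.9
side lb 87 z [0.0059 0.0134 0.018 ] [449. 313.] [103.  18.] 68.0
side an 597 z [0.0076 0.0282 0.0314] [ 482. -147.] [113.  52.] 14.8
side big 1324 z [0.0115 0.0389 0.042 ] [ 351. -187.] [173.  60.] 25.0
side blue [190.71702638   6.40527578] 834 [0.1834 0.2112 0.2498] [ 678. 1425.] [203. 378.] 45.3
side blue [293.61295181 165.32228916] 664 [-0.0005  0.0033  0.0142] [603. 230.] [132.  93.] 1.9
side blue [310.58415842 188.92739274] 606 [-0.0004  0.0032  0.0144] [585.  97.] [101.  88.] 10.7
```

View pics/c1.png

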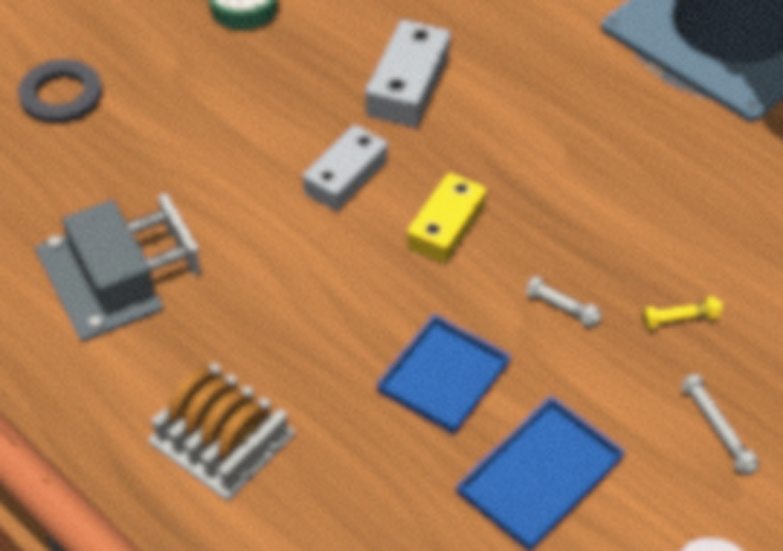

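View pics/c2.png

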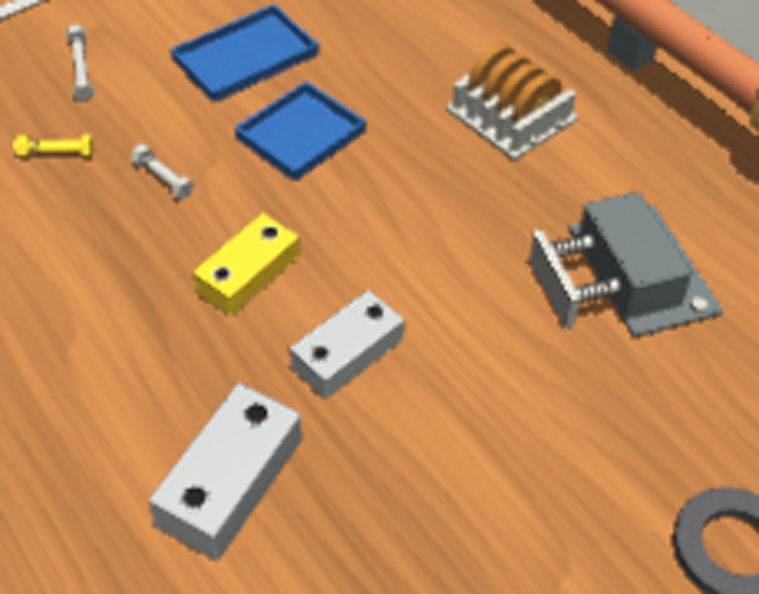

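```bash
cat >> h.py <<'E'
def plan(target=None,yaw=None,vmax=0.04):
    """yaw = world direction (deg) of tool y (mod 180). prints turn about tool x, then tool offset after the turn"""
    Rt,t=toolpose(); y=Rt[:,1]; cy=np.degrees(np.arctan2(y[1],y[0])); o=arm.get_obs()
    print('t',round(o['time'],2),'pos',np.round(t,4),'tooly yaw',round(cy,2),'z yaw',round(np.degrees(np.arctan2(Rt[1,2],Rt[0,2])),2),'xaxis',np.round(Rt[:,0],4),'grip',round(o['grip_width']*85.4,1),'F',np.round(o['ft_force'],1),'j7',np.round(o['joint_positions'],1))
    dy=0
    R2=Rt
    if yaw is not None:
        dy=(yaw-cy+90)%180-90
        ax=-1 # tool x down: turn about tool x = -yaw
        R2=R.from_euler('z',dy,degrees=True).as_matrix()@Rt
        print('turn about tool x (deg):',round(-dy,2),'(other way',round(-dy-180*(-1 if dy>0 else 1) if False else -(dy-180*np.sign(dy)),2),')')
    if target is not None:
        # ideal down
        d=R2.T@(np.array(target)-t); print('offset after turn (tool xyz mm):',np.round(d*1000,1))
E
python3 - <<'E'
from h import *
print(np.round(toolpose()[0],3)); plan([0.451,0.315,0.15],68+90)
E
```

```text
[[-0.001  0.446  0.895]
 [-0.001  0.895 -0.446]
 [-1.    -0.001  0.   ]]
t 0.15 pos [0.29   0.5812 0.2386] tooly yaw 63.49 z yaw -26.51 xaxis [-5.0e-04 -1.3e-03 -1.0e+00] grip 85.4 F [0.2 0.1 0.6] j7 [-67.3  30.8  -0.3  88.2   0.2  61.2  -4.1]
turn about tool x (deg): 85.49 (other way -94.51 )
offset after turn (tool xyz mm): [ 88.3 249.1 186.5]
```

{"method": "carry_out", "body": {"offset": [[0, 0, 0], [0, 0, 0], [0, 0, 0], [0, 0, 0], [0, 0, 0], [0, 0, 0], [0, 0, 0], [0, 0, 0], [0, 0, 0], [0, 0, 0], [0.005, 0.031, 0.0233], [0.005, 0.031, 0.0233], [0.005, 0.031, 0.0233], [0.005, 0.031, 0.0233], [0.005, 0.031, 0.0233], [0.005, 0.031, 0.0233], [0.005, 0.031, 0.0233], [0.005, 0.032, 0.0235], [0, 0, 0], [0, 0, 0]], "turn": [[8.55, 0, 0], [8.55, 0, 0], [8.55, 0, 0], [8.55, 0, 0], [8.55, 0, 0], [8.55, 0, 0], [8.55, 0, 0], [8.55, 0, 0], [8.55, 0, 0], [8.55, 0, 0], [0, 0, 0], [0, 0, 0], [0, 0, 0], [0, 0, 0], [0, 0, 0], [0, 0, 0], [0, 0, 0], [0, 0, 0], [0, 0, 0], [0, 0, 0]], "grip": 0.05}}

```text
time: 2.15
tool_pos: [0.4514, 0.3143, 0.1991]
eef_rot: [-27.5, 90.0, -139.6]
ft_force: [-0.2, 0.6, 0.3]
grip_width: 0.585
```

```bash
python3 - <<'E'
from h import *
plan([0.451,0.315,0.15],158)
snap('wrist','w1')
E
```

```text
t 2.15 pos [0.4514 0.3143 0.1991] tooly yaw -22.15 z yaw -112.15 xaxis [-4.e-04 -3.e-04 -1.e+00] grip 49.9 F [-0.2  0.6  0.3] j7 [-56.7  24.9  22.2 106.6 -11.9  50.7 -51. ]
turn about tool x (deg): -0.15 (other way 179.85 )
offset after turn (tool xyz mm): [49.1 -0.6 -0.5]
```

View pics/w1.png

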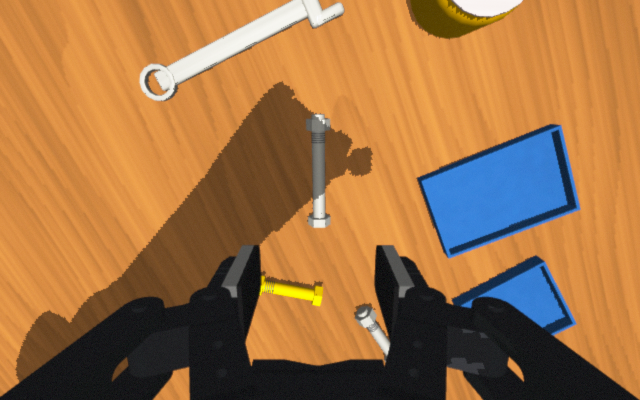

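```bash
python3 - <<'E'
from h import *
z=np.load('pics/w1.npz');p,d=z['p'],z['d'];C=cam('wrist',(z['R'],z['t']))
print('tcp ground',proj(C,[[z['t'][0],z['t'][1],0.0095]]))
e=cast(C,[[318.5,114],[318.5,228]],0.0095);print(e,e.mean(0),np.linalg.norm(e[0]-e[1]))
P,uv=deproj(C,d,np.ones_like(d,bool))
m=(P[:,2]>0.004)&(P[:,2]<0.03)&(uv[:,0]>295)&(uv[:,0]<340)&(uv[:,1]>100)&(uv[:,1]<235)
Q=P[m];print(len(Q),np.round(cv2.minAreaRect((Q[:,:2]*1000).astype(np.float32))[0]),cv2.minAreaRect((Q[:,:2]*1000).astype(np.float32)))
hsv=cv2.cvtColor(p,cv2.COLOR_BGR2HSV)
b=(hsv[...,0]>100)&(hsv[...,0]<125)&(hsv[...,1]>120)&(hsv[...,2]>40)
n,l,st,ce=cv2.connectedComponentsWithStats(b.astype(np.uint8))
for i in range(1,n):
    if st[i,4]>500:
        P,uv=deproj(C,d,l==i);print(ce[i],st[i],cv2.minAreaRect((P[P[:,2]>0.01][:,:2]*1000).astype(np.float32)),np.percentile(P[:,2],[5,50,95]))
E
```

```text
tcp ground [[317.92723951 176.47667817]]
[[0.47350466 0.36730066 0.0095    ]
 [0.4323881  0.26610772 0.0095    ]] [0.45294638 0.31670419 0.0095    ] 0.10922720437663921
1677 [454. 319.] ((453.63275146484375, 318.61407470703125), (105.21484375, 21.647769927978516), 68.5571060180664)
[501.06447849 190.77451972] [  419   125   161   133 12857] ((605.5162353515625, 233.7346954345703), (131.82998657226562, 86.55908203125), 0.9317224025726318) [0.00138061 0.00278449 0.01449213]
[526.18832438 295.13971666] [ 453  257  123   79 4094] ((554.4231567382812, 176.7581787109375), (84.85511779785156, 282.1966247558594), 36.82634735107422) [0.00139303 0.0031168  0.01500805]
```

{"method": "carry_out", "body": {"offset": [[0.03, 0.0005, -0.0035], [0.03, 0, 0], [0.03, 0, 0], [0.03, 0, 0], [0.03, 0, 0], [0.02, 0, 0], [0.01, 0, 0], [0.006, 0, 0], [0.001, 0, 0], [0, 0, 0]], "turn": [[-0.3, 0, 0], [0, 0, 0], [0, 0, 0], [0, 0, 0], [0, 0, 0], [0, 0, 0], [0, 0, 0], [0, 0, 0], [0, 0, 0], [0, 0, 0]]}}

```text
time: 3.2
tool_pos: [0.4532, 0.319, 0.013]
eef_rot: [155.4, 89.9, 43.7]
ft_force: [-0.6, -0.4, 1.0]
grip_width: 0.581
```

{"method": "carry_out", "body": {"offset": [[0, 0, 0], [0, 0, 0], [0, 0, 0], [0, 0, 0], [0, 0, 0]], "turn": [[0, 0, 0], [0, 0, 0], [0, 0, 0], [0, 0, 0], [0, 0, 0]], "grip": 0.0, "squeeze": 40}}

```text
time: 3.7
tool_pos: [0.4532, 0.3186, 0.013]
eef_rot: [159.4, 89.9, 47.7]
ft_force: [-1.4, -0.6, 6.4]
grip_width: 0.116
```

{"method": "carry_out", "body": {"offset": [[0, 0, 0], [0, 0, 0], [-0.01, 0, 0], [-0.02, 0, 0], [-0.03, 0, 0], [-0.03, 0, 0], [0, 0, 0]], "turn": [[0, 0, 0], [0, 0, 0], [0, 0, 0], [0, 0, 0], [0, 0, 0], [0, 0, 0], [0, 0, 0]]}}

```text
time: 4.4
tool_pos: [0.4552, 0.3197, 0.1063]
eef_rot: [151.0, 89.6, 39.3]
ft_force: [1.0, 0.2, -0.7]
grip_width: 0.121
```

```bash
python3 - <<'E'
from h import *
plan([0.6055,0.2337,0.10],91)
snap('wrist','w2');snap('side','s2')
a=cv2.imread('pics/s2.png');cv2.imwrite('pics/s2c.png',cv2.resize(a[60:260,150:350],None,fx=3,fy=3))
E
```

```text
t 4.4 pos [0.4552 0.3197 0.1063] tooly yaw -21.74 z yaw -111.74 xaxis [ 0.0053  0.0043 -1.    ] grip 10.3 F [ 1.   0.2 -0.7] j7 [-54.2  33.2  19.1 109.2 -16.2  39.9 -47.3]
turn about tool x (deg): 67.26 (other way -112.74 )
offset after turn (tool xyz mm): [   7.5   88.6 -148.7]
```

View pics/w2.png

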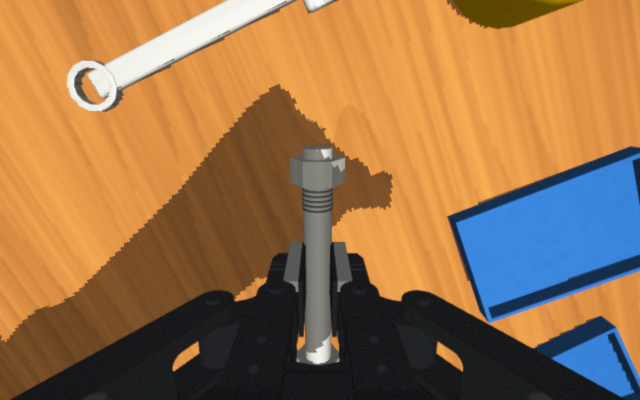

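View pics/s2c.png

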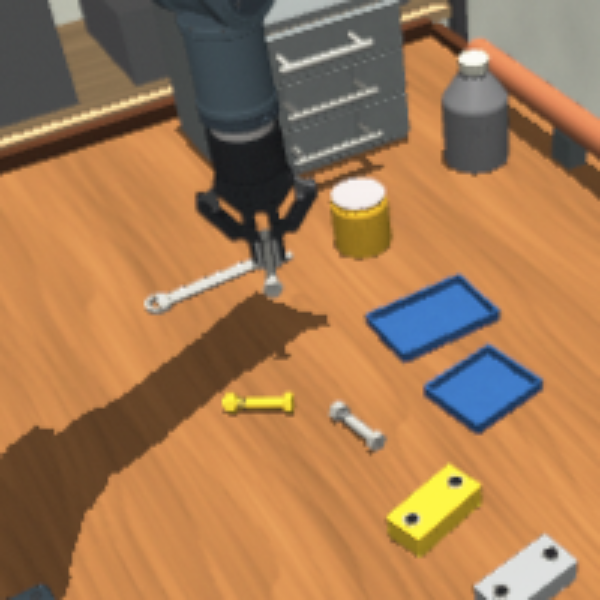

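{"method": "carry_out", "body": {"offset": [[0, 0, 0], [0, 0, 0], [0, 0, 0], [0, 0, 0], [0, 0, 0], [0, 0, 0], [0, 0, 0], [0, 0, 0], [0, 0.0148, -0.0248], [0, 0.0148, -0.0248], [0, 0.0148, -0.0248], [0, 0.0148, -0.0248], [0, 0.0148, -0.0248], [0, 0.0148, -0.0248], [0, 0, 0], [0, 0, 0]], "turn": [[8.4, 0, 0], [8.4, 0, 0], [8.4, 0, 0], [8.4, 0, 0], [8.4, 0, 0], [8.4, 0, 0], [8.4, 0, 0], [8.4, 0, 0], [0, 0, 0], [0, 0, 0], [0, 0, 0], [0, 0, 0], [0, 0, 0], [0, 0, 0], [0, 0, 0], [0, 0, 0]]}}

```text
time: 6.1
tool_pos: [0.6026, 0.2314, 0.1008]
eef_rot: [28.1, 89.8, -150.9]
ft_force: [-1.0, 0.1, -1.5]
grip_width: 0.119
```

```bash
python3 - <<'E'
from h import *
plan([0.6055,0.2337,0.016],91)
snap('wrist','w3')
E
```

```text
t 6.1 pos [0.6026 0.2314 0.1008] tooly yaw -88.99 z yaw -178.99 xaxis [-0.0023 -0.0013 -1.    ] grip 10.1 F [-1.   0.1 -1.5] j7 [-48.5  44.9  35.3  95.5 -32.   50.2 -88.9]
turn about tool x (deg): 0.01 (other way -179.99 )
offset after turn (tool xyz mm): [84.7 -2.3 -3.2]
```

View pics/w3.png

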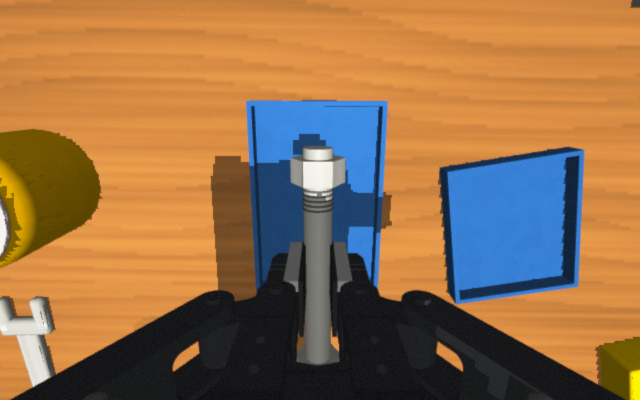

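```bash
python3 - <<'E'
from h import *
z=np.load('pics/w3.npz');C=cam('wrist',(z['R'],z['t']))
for x in(0.0035,):
  for e in (0.0525,-0.0525): print(proj(C,z['t']+z['R']@np.array([x,0,e])))
for pt in [(318,150),(318,360)]:
    d=z['d'];print(pt,d[pt[1],pt[0]])
P,uv=deproj(C,z['d'],np.ones((400,640),bool))
m=(abs(uv[:,0]-318)<3)&(uv[:,1]>140)&(uv[:,1]<365)
for p,u in list(zip((P[m]-z['t'])@z['R'],uv[m]))[::90]: print(u,np.round(p,4))
E
```

```text
[[320.70378507 367.18088149]]
[[321.359162   145.02269238]]
(318, 150) 0.13312227
(318, 360) 0.15863803
[316 141] [ 0.0988 -0.0025 -0.0428]
[316 159] [-0.0019 -0.0021 -0.0479]
[316 177] [-0.0045 -0.0021 -0.0415]
[317 195] [-0.0023 -0.0017 -0.0338]
[317 213] [-0.0013 -0.0017 -0.0261]
[318 231] [-0.0009 -0.0013 -0.0183]
[318 249] [-0.0017 -0.0013 -0.0107]
[318 267] [-0.0018 -0.0013 -0.0026]
[318 285] [-0.002  -0.0013  0.0057]
[318 303] [-0.0026 -0.0013  0.0139]
[318 321] [-0.002  -0.0013  0.0233]
[318 339] [-0.0026 -0.0013  0.032 ]
[318 357] [-0.003  -0.0013  0.0412]
```

{"method": "carry_out", "body": {"offset": [[0.02, -0.0023, -0.0032], [0.02, 0, 0], [0.02, 0, 0], [0.012, 0, 0], [0.007, 0, 0], [0.0045, 0, 0], [0, 0, 0], [0, 0, 0]], "turn": [[0, 0, 0], [0, 0, 0], [0, 0, 0], [0, 0, 0], [0, 0, 0], [0, 0, 0], [0, 0, 0], [0, 0, 0]]}}

```text
time: 6.95
tool_pos: [0.607, 0.2348, 0.0195]
eef_rot: [-162.4, 89.9, 18.7]
ft_force: [0.3, 0.5, -0.2]
grip_width: 0.115
```

{"method": "carry_out", "body": {"offset": [[0, 0, 0], [0, 0, 0], [0, 0, 0], [0, 0, 0]], "turn": [[0, 0, 0], [0, 0, 0], [0, 0, 0], [0, 0, 0]], "grip": 0.03}}

```text
time: 7.35
tool_pos: [0.6067, 0.2348, 0.0191]
eef_rot: [-157.3, 90.0, 23.8]
ft_force: [-0.4, 0.1, 0.8]
grip_width: 0.349
```

{"method": "carry_out", "body": {"offset": [[-0.01, 0, 0], [-0.03, 0, 0], [-0.04, 0, 0], [-0.04, 0, 0], [0, 0, 0]], "turn": [[0, 0, 0], [0, 0, 0], [0, 0, 0], [0, 0, 0], [0, 0, 0]]}}

```text
time: 7.85
tool_pos: [0.6105, 0.2353, 0.1455]
eef_rot: [-160.1, 89.4, 20.9]
ft_force: [0.9, -0.1, -0.1]
grip_width: 0.353
```

```bash
python3 - <<'E'
from h import *
plan([0.445,0.124,0.15],10)
snap('wrist','w4')
E
```

```text
t 7.85 pos [0.6105 0.2353 0.1455] tooly yaw -88.94 z yaw -178.95 xaxis [ 0.0097  0.0037 -0.9999] grip 30.2 F [ 0.9 -0.1 -0.1] j7 [-49.7  42.1  37.5  93.7 -30.2  54.1 -90.4]
turn about tool x (deg): 81.06 (other way -98.94 )
offset after turn (tool xyz mm): [ -4.4 182.3 -80.9]
```

View pics/w4.png

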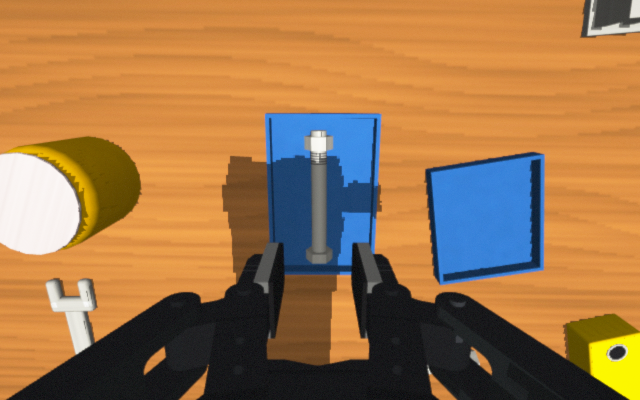

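{"method": "carry_out", "body": {"offset": [[0, 0, 0], [0, 0, 0], [0, 0, 0], [0, 0, 0], [0, 0, 0], [0, 0, 0], [0, 0, 0], [0, 0, 0], [0, 0, 0], [0, 0, 0], [0, 0, 0], [0, 0, 0], [-0.004, -0.0304, 0.0135], [-0.004, -0.0304, 0.0135], [-0.004, -0.0304, 0.0135], [-0.004, -0.0304, 0.0135], [-0.004, -0.0304, 0.0135], [-0.004, -0.0304, 0.0135], [0, 0, 0], [0, 0, 0]], "turn": [[-8.25, 0, 0], [-8.25, 0, 0], [-8.25, 0, 0], [-8.25, 0, 0], [-8.25, 0, 0], [-8.25, 0, 0], [-8.25, 0, 0], [-8.25, 0, 0], [-8.25, 0, 0], [-8.25, 0, 0], [-8.25, 0, 0], [-8.25, 0, 0], [0, 0, 0], [0, 0, 0], [0, 0, 0], [0, 0, 0], [0, 0, 0], [0, 0, 0], [0, 0, 0], [0, 0, 0]], "grip": 0.05}}

```text
time: 9.9
tool_pos: [0.4407, 0.1229, 0.1627]
eef_rot: [-124.9, 90.0, 155.2]
ft_force: [0.4, 0.6, 0.5]
grip_width: 0.584
```

```bash
python3 - <<'E'
from h import *
plan([0.445,0.124,0.15],10)
p,d,C=snap('wrist','w5')
P,uv=deproj(C,d,np.ones_like(d,bool))
hsv=cv2.cvtColor(p,cv2.COLOR_BGR2HSV).reshape(-1,3)
m=(P[:,2]>0.004)&(P[:,2]<0.022)&(np.hypot(P[:,0]-.445,P[:,1]-.124)<.048)&(hsv[uv[:,1]*640+uv[:,0],1]<70)
Q=P[m];print(m.sum(),uv[m].min(0),uv[m].max(0),cv2.minAreaRect((Q[:,:2]*1000).astype(np.float32)))
z=np.load('pics/w4.npz');C=cam('wrist',(z['R'],z['t']))
hsv=cv2.cvtColor(z['p'],cv2.COLOR_BGR2HSV)
b=(hsv[...,0]>100)&(hsv[...,0]<125)&(hsv[...,1]>120)&(hsv[...,2]>40)
n,l,st,ce=cv2.connectedComponentsWithStats(b.astype(np.uint8))
for i in range(1,n):
    if st[i,4]>500:
        P,uv=deproj(C,z['d'],l==i);print(ce[i],cv2.minAreaRect((P[P[:,2]>0.01][:,:2]*1000).astype(np.float32)))
E
```

```text
t 9.9 pos [0.4407 0.1229 0.1627] tooly yaw 10.06 z yaw -79.94 xaxis [-3.e-04  2.e-04 -1.e+00] grip 49.9 F [0.4 0.6 0.5] j7 [-32.8  19.   13.7 120.8  -6.8  41.   -4.6]
turn about tool x (deg): 0.06 (other way -179.94 )
offset after turn (tool xyz mm): [12.7  4.5 -0.3]
1528 [311 138] [337 228] ((446.0057067871094, 126.42610931396484), (21.372100830078125, 74.98282623291016), 10.137003898620605)
[322.32701558 186.2857348 ] ((606.9525146484375, 231.50454711914062), (130.0088653564453, 85.58858489990234), 0.862497091293335)
[487.14530433 217.51201395] ((589.8084716796875, 97.612548828125), (98.03056335449219, 86.46297454833984), 10.487502098083496)
```

View pics/w5.png

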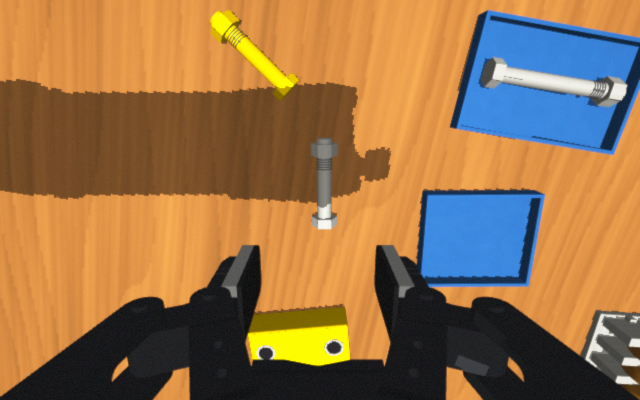

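{"method": "carry_out", "body": {"offset": [[0.03, 0.0058, -0.0021], [0.03, 0, 0], [0.03, 0, 0], [0.025, 0, 0], [0.018, 0, 0], [0.01, 0, 0], [0.006, 0, 0], [0.001, 0, 0], [0, 0, 0], [0, 0, 0]], "turn": [[0, 0, 0], [0, 0, 0], [0, 0, 0], [0, 0, 0], [0, 0, 0], [0, 0, 0], [0, 0, 0], [0, 0, 0], [0, 0, 0], [0, 0, 0]]}}

```text
time: 10.95
tool_pos: [0.447, 0.1264, 0.0135]
eef_rot: [100.8, 89.9, 20.9]
ft_force: [0.3, -0.8, 0.1]
grip_width: 0.587
```

{"method": "carry_out", "body": {"offset": [[0, 0, 0], [0, 0, 0], [0, 0, 0], [0, 0, 0], [0, 0, 0], [0, 0, 0], [-0.01, 0, 0], [-0.02, 0, 0], [-0.03, 0, 0], [-0.03, 0, 0], [0, 0, 0], [0, 0, 0]], "turn": [[0, 0, 0], [0, 0, 0], [0, 0, 0], [0, 0, 0], [0, 0, 0], [0, 0, 0], [0, 0, 0], [0, 0, 0], [0, 0, 0], [0, 0, 0], [0, 0, 0], [0, 0, 0]], "grip": 0.0, "squeeze": 40}}

```text
time: 12.15
tool_pos: [0.4466, 0.1264, 0.1034]
eef_rot: [107.4, 89.9, 27.5]
ft_force: [-0.1, -0.4, -1.5]
grip_width: 0.116
```

```bash
python3 - <<'E'
from h import *
plan([0.5895,0.0976,0.10],100.5)
E
```

```text
t 12.15 pos [0.4466 0.1264 0.1034] tooly yaw 10.1 z yaw -79.9 xaxis [ 1.3e-03  7.0e-04 -1.0e+00] grip 9.9 F [-0.1 -0.4 -1.5] j7 [-31.4  25.9  12.2 121.9  -9.8  33.1  -2. ]
turn about tool x (deg): 89.6 (other way -90.4 )
offset after turn (tool xyz mm): [   3.5   54.3 -135.2]
```

{"method": "carry_out", "body": {"offset": [[0, 0, 0], [0, 0, 0], [0, 0, 0], [0, 0, 0], [0, 0, 0], [0, 0, 0], [0, 0, 0], [0, 0, 0], [0, 0, 0], [0, 0, 0], [0, 0, 0], [0, 0.0109, -0.027], [0, 0.0109, -0.027], [0, 0.0109, -0.027], [0, 0.0109, -0.027], [0, 0.0109, -0.027], [0, 0, 0], [0, 0, 0], [0, 0, 0]], "turn": [[8.15, 0, 0], [8.15, 0, 0], [8.15, 0, 0], [8.15, 0, 0], [8.15, 0, 0], [8.15, 0, 0], [8.15, 0, 0], [8.15, 0, 0], [8.15, 0, 0], [8.15, 0, 0], [8.15, 0, 0], [0, 0, 0], [0, 0, 0], [0, 0, 0], [0, 0, 0], [0, 0, 0], [0, 0, 0], [0, 0, 0], [0, 0, 0]]}}

```text
time: 14.05
tool_pos: [0.5873, 0.0971, 0.1017]
eef_rot: [-3.7, 89.8, -173.3]
ft_force: [-0.2, 0.1, -0.6]
grip_width: 0.118
```

```bash
python3 - <<'E'
from h import *
plan([0.5895,0.0976,0.018],100.5)
p,d,C=snap('wrist','w6');z=np.load('pics/w6.npz')
P,uv=deproj(C,d,np.ones((400,640),bool))
m=(abs(uv[:,0]-318)<3)&(uv[:,1]>140)&(uv[:,1]<365)
for p,u in list(zip((P[m]-z['t'])@z['R'],uv[m]))[::90]: print(u,np.round(p,4))
E
```

```text
t 14.05 pos [0.5873 0.0971 0.1017] tooly yaw -79.56 z yaw -169.56 xaxis [-2.8e-03 -3.0e-04 -1.0e+00] grip 10.0 F [-0.2  0.1 -0.6] j7 [-38.3  40.4  34.7 103.5 -30.9  46.  -67.5]
turn about tool x (deg): -0.06 (other way 179.94 )
offset after turn (tool xyz mm): [83.7 -0.1 -2.5]
[316 141] [ 0.0993 -0.0025 -0.043 ]
[316 159] [ 0.0989 -0.0025 -0.031 ]
[317 177] [ 0.0992 -0.0018 -0.0186]
[317 195] [-0.0013 -0.0016 -0.0338]
[317 213] [-0.0058 -0.0016 -0.0278]
[318 231] [-0.0022 -0.0012 -0.019 ]
[319 249] [-0.0009 -0.0008 -0.0105]
[316 268] [-0.0015 -0.0021 -0.0022]
[316 286] [-0.0021 -0.0021  0.0059]
[317 304] [-0.0011 -0.0017  0.0152]
[318 322] [-0.0024 -0.0012  0.0232]
[318 340] [-0.0046 -0.0012  0.0308]
[318 358] [ 0.1025 -0.0011  0.1317]
```

View pics/w6.png

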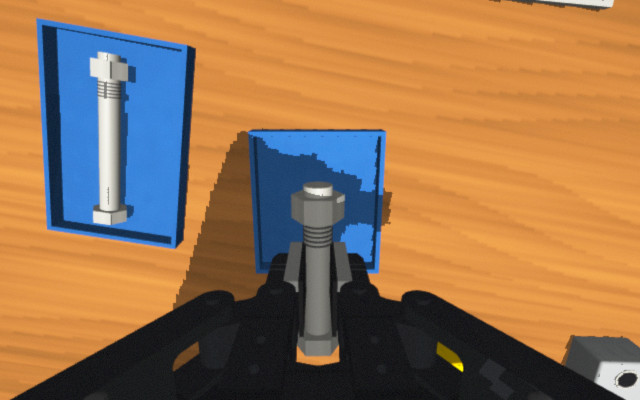

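{"method": "carry_out", "body": {"offset": [[0.02, 0, -0.0025], [0.02, 0, 0], [0.02, 0, 0], [0.012, 0, 0], [0.007, 0, 0], [0.0055, 0, 0], [0, 0, 0], [0, 0, 0]], "turn": [[0, 0, 0], [0, 0, 0], [0, 0, 0], [0, 0, 0], [0, 0, 0], [0, 0, 0], [0, 0, 0], [0, 0, 0]]}}

```text
time: 14.9
tool_pos: [0.5919, 0.0975, 0.0189]
eef_rot: [179.7, 89.9, 10.1]
ft_force: [0.4, -0.5, -1.0]
grip_width: 0.115
```

{"method": "carry_out", "body": {"offset": [[0, 0, 0], [0, 0, 0], [0, 0, 0], [0, 0, 0], [0, 0, 0], [-0.01, 0, 0], [-0.03, 0, 0], [-0.04, 0, 0], [-0.04, 0, 0], [0, 0, 0], [0, 0, 0]], "turn": [[0, 0, 0], [0, 0, 0], [0, 0, 0], [0, 0, 0], [0, 0, 0], [0, 0, 0], [0, 0, 0], [0, 0, 0], [0, 0, 0], [0, 0, 0], [0, 0, 0]], "grip": 0.03}}

```text
time: 16.0
tool_pos: [0.5921, 0.0977, 0.1397]
eef_rot: [-165.8, 89.9, 24.6]
ft_force: [-0.3, -0.1, -0.7]
grip_width: 0.354
```

```bash
python3 - <<'E'
from h import *
plan()
p,d,C=snap('wrist','w7')
p,d,C=snap('scene','sc7');p,d,C=snap('side','sd7')
# anode top and jig plate via depth in initial images and now
for n,f,boxes in [('scene','scene0',dict(an=(282,150,316,183),yan=(318,168,350,200))),('side','side0',dict(an=(304,236,346,272)))]:
    z=np.load(f'pics/{f}.npz');C=cam(n)
    for k,(x0,y0,x1,y1) in boxes.items():
        m=np.zeros((400,640),bool);m[y0:y1,x0:x1]=True
        P,uv=deproj(C,z['d'],m);P=P[(P[:,2]>.024)&(P[:,2]<.036)];print(n,k,len(P),cv2.minAreaRect((P[:,:2]*1000).astype(np.float32)))
C=cam('side');z=np.load('pics/side0.npz');m=np.zeros((400,640),bool);m[200:255,375:440]=True
P,uv=deproj(C,z['d'],m)
for lo,hi in [(.034,.044),(.047,.06)]:
    s=(P[:,2]>lo)&(P[:,2]<hi);print(s.sum(),cv2.minAreaRect((P[s][:,:2]*1000).astype(np.float32)),uv[s].min(0),uv[s].max(0))
C=cam('scene');z=np.load('pics/scene0.npz');m=np.zeros((400,640),bool);m[170:230,190:255]=True
P,uv=deproj(C,z['d'],m)
for lo,hi in [(.034,.044),(.047,.06)]:
    s=(P[:,2]>lo)&(P[:,2]<hi);print(s.sum(),cv2.minAreaRect((P[s][:,:2]*1000).astype(np.float32)),uv[s].min(0),uv[s].max(0))
E
```

```text
t 16.0 pos [0.5921 0.0977 0.1397] tooly yaw -79.56 z yaw -169.56 xaxis [ 0.0022  0.001  -1.    ] grip 30.2 F [-0.3 -0.1 -0.7] j7 [-39.7  37.8  36.9 102.1 -28.9  49.7 -69. ]
scene an 339 ((474.6868591308594, -147.4379119873047), (94.67131805419922, 47.54831314086914), 8.934652328491211)
scene yan 373 ((453.1318054199219, -25.312503814697266), (95.78553009033203, 44.821533203125), 16.349485397338867)
side an 459 ((472.241455078125, -149.21780395507812), (91.06745910644531, 46.072818756103516), 9.0275297164917)
165 ((699.3701171875, -212.19296264648438), (101.28034210205078, 103.17646026611328), 73.49683380126953) [382 214] [428 242]
518 ((724.6632080078125, -218.78390502929688), (102.42124938964844, 55.68050003051758), 74.50442504882812) [397 208] [428 237]
148 ((705.3836669921875, -207.255615234375), (99.40007019042969, 105.76507568359375), 72.51354217529297) [202 177] [248 212]
538 ((709.2551879882812, -209.75540161132812), (105.29360961914062, 96.03555297851562), 72.5758056640625) [202 178] [235 210]
```

View pics/w7.png

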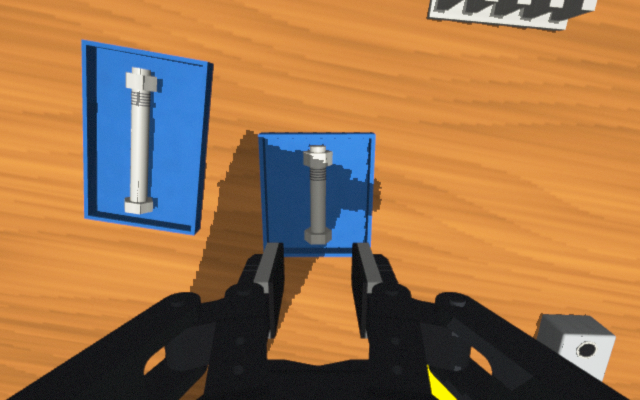

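View pics/sd7.png

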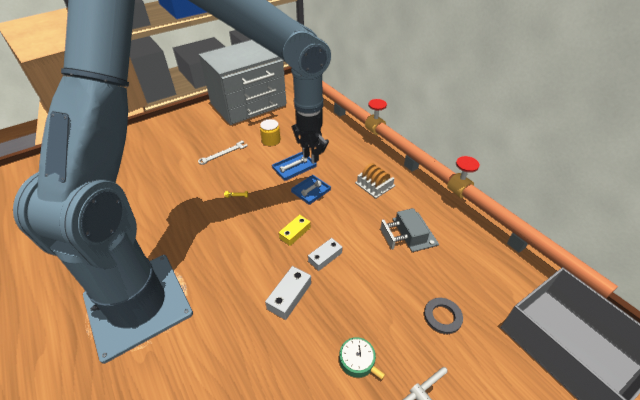

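{"method": "carry_out", "body": {"offset": [[-0.006, 0, 0], [-0.006, 0.032, 0.0222], [-0.006, 0.032, 0.0222], [-0.006, 0.032, 0.0222], [-0.006, 0.032, 0.0222], [-0.006, 0.032, 0.0222], [-0.006, 0.032, 0.0222], [0, 0.032, 0.0222], [0, 0, 0], [0, 0, 0], [0, 0, 0]], "turn": [[1.4, 0, 0], [0, 0, 0], [0, 0, 0], [0, 0, 0], [0, 0, 0], [0, 0, 0], [0, 0, 0], [0, 0, 0], [0, 0, 0], [0, 0, 0], [0, 0, 0]], "grip": 0.065}}

```text
time: 17.25
tool_pos: [0.4736, -0.1471, 0.18]
eef_rot: [-57.7, 90.0, 131.4]
ft_force: [0.6, 0.3, -0.5]
grip_width: 0.757
```

```bash
python3 - <<'E'
from h import *
plan([0.4735,-.148,0.013],99)
p,d,C=snap('wrist','w8')
P,uv=deproj(C,d,np.ones_like(d,bool))
m=(P[:,2]>0.022)&(P[:,2]<0.037)&(np.hypot(P[:,0]-.4735,P[:,1]+.148)<.06)
Q=P[m];print(m.sum(),uv[m].min(0),uv[m].max(0),cv2.minAreaRect((Q[:,:2]*1000).astype(np.float32)))
E
```

```text
t 17.25 pos [ 0.4736 -0.1471  0.18  ] tooly yaw -80.91 z yaw -170.91 xaxis [-4.e-04  5.e-04 -1.e+00] grip 64.7 F [ 0.6  0.3 -0.5] j7 [-21.5  25.3  42.5 115.9 -23.1  47.3 -46.6]
turn about tool x (deg): 0.09 (other way -179.91 )
offset after turn (tool xyz mm): [167.    0.9   0.2]
5463 [293 129] [347 234] ((474.38348388671875, -147.24069213867188), (90.41162872314453, 44.06267547607422), 8.656627655029297)
```

View pics/w8.png

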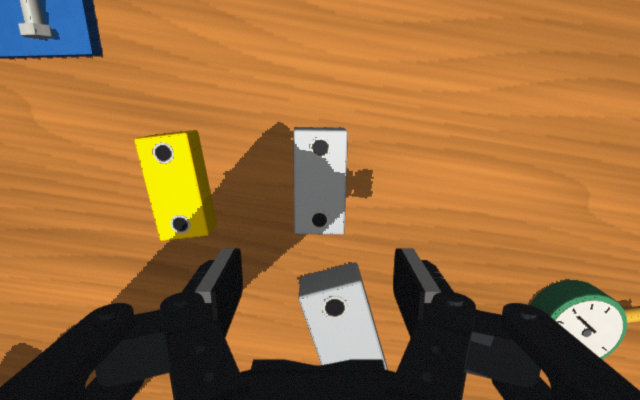

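{"method": "carry_out", "body": {"offset": [[0.03, 0.0003, -0.0005], [0.03, 0, 0], [0.03, 0, 0], [0.03, 0, 0], [0.022, 0, 0], [0.014, 0, 0], [0.008, 0, 0], [0.003, 0, 0], [0, 0, 0], [0, 0, 0]], "turn": [[0.3, 0, 0], [0, 0, 0], [0, 0, 0], [0, 0, 0], [0, 0, 0], [0, 0, 0], [0, 0, 0], [0, 0, 0], [0, 0, 0], [0, 0, 0]]}}

```text
time: 18.3
tool_pos: [0.4744, -0.1485, 0.014]
eef_rot: [161.5, 89.9, -9.8]
ft_force: [-0.4, -0.5, 0.3]
grip_width: 0.759
```

{"method": "carry_out", "body": {"offset": [[0, 0, 0], [0, 0, 0], [0, 0, 0], [0, 0, 0], [0, 0, 0], [-0.01, 0, 0], [-0.02, 0, 0], [-0.02, 0, 0], [-0.01, 0, 0], [0, 0, 0], [0, 0, 0]], "turn": [[0, 0, 0], [0, 0, 0], [0, 0, 0], [0, 0, 0], [0, 0, 0], [0, 0, 0], [0, 0, 0], [0, 0, 0], [0, 0, 0], [0, 0, 0], [0, 0, 0]], "grip": 0.02, "squeeze": 60}}

```text
time: 19.4
tool_pos: [0.4734, -0.1479, 0.0729]
eef_rot: [-39.4, 90.0, 149.4]
ft_force: [0.5, 0.1, -7.9]
grip_width: 0.499
```

```bash
python3 - <<'E'
from h import *
plan()
p,d,C=snap('wrist','w9')
p,d,C=snap('side','sd9')
cv2.imwrite('pics/sd9c.png',cv2.resize(p[170:320,250:450],None,fx=4,fy=4,interpolation=2))
E
```

```text
t 19.4 pos [ 0.4734 -0.1479  0.0729] tooly yaw -81.24 z yaw -171.24 xaxis [-7.e-04  4.e-04 -1.e+00] grip 42.6 F [ 0.5  0.1 -7.9] j7 [-13.7  35.6  33.3 118.8 -33.7  35.2 -38.2]
```

View pics/w9.png

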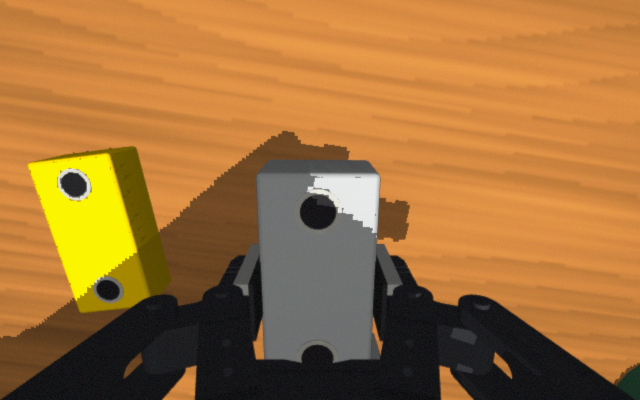

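View pics/sd9c.png

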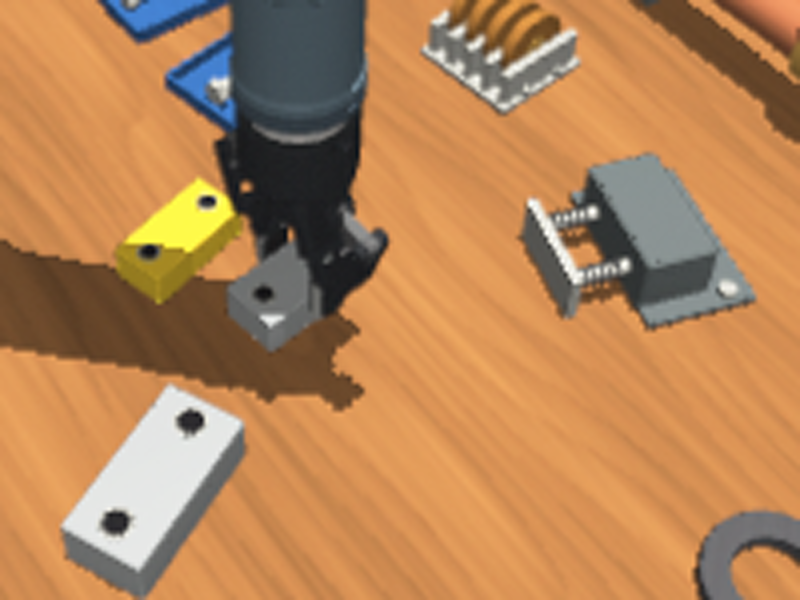

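```bash
python3 - <<'E'
from h import *
for n,f,ps in [('side','side0',[(382,220.5),(393.8,240)]),('scene','scene0',[(180+163/2.9,110+193/2.9),(180+198/2.9,110+253/2.9)])]:
    e=cast(cam(n),ps,0.042);print(n,np.round(e,4),e.mean(0),np.linalg.norm(e[0]-e[1]),np.degrees(np.arctan2(*(e[0]-e[1])[[1,0]])))
    C=cam(n);z=np.load(f'pics/{f}.npz');P,uv=deproj(C,z['d'],np.ones((400,640),bool))
    u=np.array([np.cos(np.radians(-16)),np.sin(np.radians(-16))]);c=np.array([.66,-.195])
    q=(P[:,:2]-c)@u; r=(P[:,:2]-c)@np.array([-u[1],u[0]])
    s=(P[:,2]>.01)&(P[:,2]<.05)&(abs(r)<.06)&(abs(q)<.03)
    print(s.sum(),np.round(np.percentile(q[s],[2,25,50,75,98]),4),np.round([r[s].min(),r[s].max()],4))
    line=cv2.fitLine(P[s][:,:2].astype(np.float32),cv2.DIST_HUBER,0,.001,.001).ravel();print(line,np.degrees(np.arctan2(line[1],line[0])))
E
```

```text
side [[ 0.6638 -0.1611  0.042 ]
 [ 0.6434 -0.2337  0.042 ]] [ 0.65358586 -0.19738038  0.042     ] 0.07540053759530682 74.34197322489061
261 [-0.0088 -0.0074 -0.0055  0.01    0.0267] [-0.0432  0.0391]
[ 0.29389626  0.9558373   0.6528131  -0.20380236] 72.90863
scene [[ 0.645  -0.2322  0.042 ]
 [ 0.6713 -0.1491  0.042 ]] [ 0.65818281 -0.19065451  0.042     ] 0.08722734980127604 -107.55992771210897
207 [-0.0052 -0.0004  0.0024  0.0129  0.0288] [-0.0402  0.0399]
[ 0.27686262  0.9609095   0.6651818  -0.18653731] 73.92695
```

{"method": "carry_out", "body": {"offset": [[0, 0, 0], [0, 0, 0], [0, 0, 0], [0, -0.0013, -0.0253], [0, -0.0013, -0.0253], [0, -0.0013, -0.0253], [0, -0.0013, -0.0253], [0, 0, 0], [0, 0, 0], [0, 0, 0]], "turn": [[8.4, 0, 0], [8.4, 0, 0], [8.4, 0, 0], [0, 0, 0], [0, 0, 0], [0, 0, 0], [0, 0, 0], [0, 0, 0], [0, 0, 0], [0, 0, 0]]}}

```text
time: 20.5
tool_pos: [0.5707, -0.1718, 0.0723]
eef_rot: [-0.5, 89.8, 163.0]
ft_force: [-0.6, -0.5, -7.7]
grip_width: 0.502
```

```bash
python3 - <<'E'
from h import *
plan()
p,d,C=snap('wrist','w10')
E
```

```text
t 20.5 pos [ 0.5707 -0.1718  0.0723] tooly yaw -106.49 z yaw 163.51 xaxis [-2.6e-03  8.0e-04 -1.0e+00] grip 42.8 F [-0.6 -0.5 -7.7] j7 [-15.4  45.3  39.9 104.1 -39.6  45.7 -61.3]
```

View pics/w10.png

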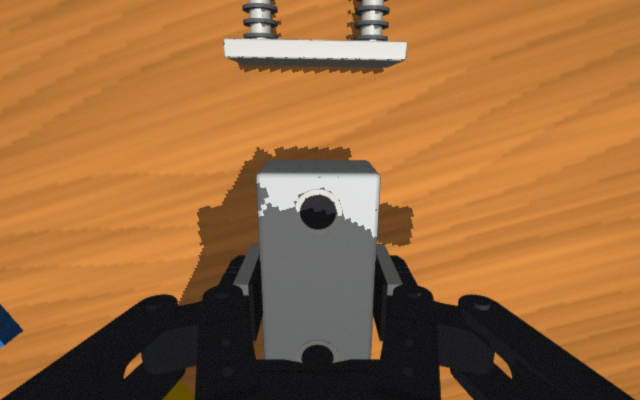

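```bash
python3 - <<'E'
from h import *
z=np.load('pics/w10.npz');C=cam('wrist',(z['R'],z['t']))
P,uv=deproj(C,z['d'],np.ones((400,640),bool))
s=(uv[:,1]<72)&(uv[:,1]>30)&(P[:,2]>.036)&(P[:,2]<.048)&(uv[:,0]>215)&(uv[:,0]<415)
r=cv2.minAreaRect((P[s][:,:2]*1000).astype(np.float32));print(s.sum(),r,np.median(P[s][:,2]))
e=cast(C,[(226,58),(405,60)],.042);print(e,np.linalg.norm(e[1]-e[0]),np.degrees(np.arctan2(*(e[0]-e[1])[[1,0]])))
f=e.mean(0)
u=np.array([np.cos(np.radians(-16)),np.sin(np.radians(-16))]);d=f[:2]-z['t'][:2]
print('mid',f,'ahead',d@u,'lateral',d@np.array([-u[1],u[0]]))
# anode in hand: top points
Q=(P-z['t'])@z['R']; m=(uv[:,0]>250)&(uv[:,0]<385)&(uv[:,1]>155)&(uv[:,1]<360)&(Q[:,0]<0.0)&(Q[:,0]>-.03)&(abs(Q[:,1])<.03)
print('anode tool z min',np.percentile(Q[m][:,2],[0,1,50]),'x',np.percentile(Q[m][:,0],[5,50,95]),'y',np.percentile(Q[m][:,1],[1,99]))
s=m&(Q[:,2]<-.03);s2=m&(Q[:,2]>-.0)
print(np.median(Q[s][:,0]),np.median(Q[s2][:,0]))
E
```

```text
3760 ((657.7840576171875, -194.8465118408203), (80.10388946533203, 8.270624160766602), 72.59599304199219) 0.04142498537688778
[[ 0.66535463 -0.15648718  0.042     ]
 [ 0.64234215 -0.23130876  0.042     ]] 0.07828054231153737 72.90394808203723
mid [ 0.65384839 -0.19389797  0.042     ] ahead 0.08600128471702571 lateral 0.001642834132586851
anode tool z min [-0.04508778 -0.04480141 -0.01083749] x [-0.01677939 -0.01527964 -0.01349478] y [-0.02351944  0.02047754]
-0.01507946830891434 -0.015363183797875041
```

{"method": "carry_out", "body": {"offset": [[0.01, -0.002, -0.01], [0.015, 0, -0.01], [0.015, 0, -0.006], [0.01, 0, 0], [0.005, 0, 0], [0, 0, 0], [0, 0, 0]], "turn": [[0.75, 0, 0], [0, 0, 0], [0, 0, 0], [0, 0, 0], [0, 0, 0], [0, 0, 0], [0, 0, 0]]}}

```text
time: 21.25
tool_pos: [0.5976, -0.1779, 0.0186]
eef_rot: [131.9, 90.0, -65.4]
ft_force: [0.9, 0.4, -6.8]
grip_width: 0.498
```

```bash
python3 - <<'E'
from h import *
plan()
E
```

```text
t 21.25 pos [ 0.5976 -0.1779  0.0186] tooly yaw -107.23 z yaw 162.77 xaxis [ 1.e-04 -1.e-04 -1.e+00] grip 42.5 F [ 0.9  0.4 -6.8] j7 [-12.4  51.6  36.5 100.1 -43.   43.2 -60.8]
```

{"method": "carry_out", "body": {"offset": [[0.002, 0, 0], [0.001, 0, 0], [0.0005, 0, 0], [0, 0, 0], [0, 0, 0]], "turn": [[0, 0, 0], [0, 0, 0], [0, 0, 0], [0, 0, 0], [0, 0, 0]]}}

```text
time: 21.75
tool_pos: [0.5978, -0.1778, 0.0149]
eef_rot: [177.6, 90.0, -19.6]
ft_force: [-0.3, -1.2, -7.3]
grip_width: 0.504
```

{"method": "carry_out", "body": {"offset": [[0, 0, 0], [0, 0, 0], [0, 0, 0], [0, 0, 0]], "turn": [[0, 0, 0], [0, 0, 0], [0, 0, 0], [0, 0, 0]], "grip": 0.055}}

```text
time: 22.15
tool_pos: [0.5982, -0.178, 0.0153]
eef_rot: [179.1, 89.9, -18.1]
ft_force: [-0.5, 0.2, 0.7]
grip_width: 0.645
```

{"method": "carry_out", "body": {"offset": [[0, 0, 0], [0, 0, 0], [0, 0, 0], [0, 0, 0], [0, 0, 0]], "turn": [[0, 0, 0], [0, 0, 0], [0, 0, 0], [0, 0, 0], [0, 0, 0]], "grip": 0.02, "squeeze": 60}}

```text
time: 22.65
tool_pos: [0.5982, -0.1778, 0.0154]
eef_rot: [-162.8, 90.0, 0.0]
ft_force: [-0.1, -0.3, 6.6]
grip_width: 0.501
```

```bash
python3 - <<'E'
from h import *
plan()
p,d,C=snap('wrist','w11')
E
```

```text
t 22.65 pos [ 0.5982 -0.1778  0.0154] tooly yaw -107.21 z yaw 162.79 xaxis [ 9.e-04  0.e+00 -1.e+00] grip 42.8 F [-0.1 -0.3  6.6] j7 [-12.3  51.9  36.3 100.1 -43.2  42.9 -60.6]
```

View pics/w11.png

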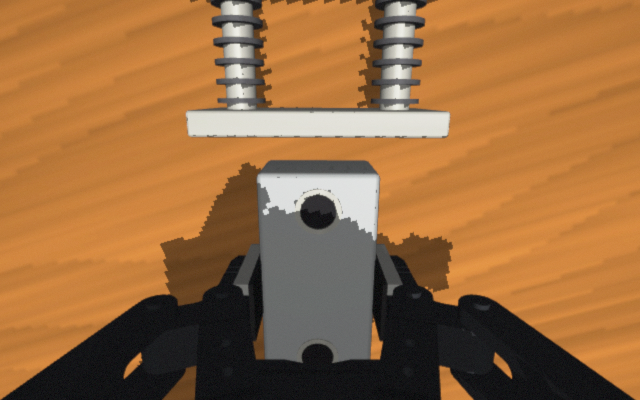

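```bash
cat > gap.py <<'E'
from h import *
import sys
def gap(tag):
    z=np.load(f'pics/{tag}.npz');C=cam('wrist',(z['R'],z['t']))
    P,uv=deproj(C,z['d'],np.ones((400,640),bool));Q=(P-z['t'])@z['R']
    s=(P[:,2]>.037)&(P[:,2]<.047)&(Q[:,2]<-.035)&(Q[:,2]>-.075)&(abs(Q[:,1])<.05)
    q=Q[s]; r=cv2.minAreaRect((q[:,1:]*1000).astype(np.float32))
    a=Q[(P[:,2]>.025)&(P[:,2]<.034)&(abs(Q[:,1])<.03)&(Q[:,2]>-.05)&(Q[:,2]<0)]
    print('plate front z',np.percentile(q[:,2],[97,99]),'n',len(q),'y',q[:,1].min(),q[:,1].max(),'rect',r)
    front=np.percentile(q[:,2],98)
    print('anode end',np.percentile(a[:,2],1),'y',np.percentile(a[:,1],[1,99]))
    pf=z['t']+z['R']@np.array([0,q[:,1].mean(),front]); print('plate front world',pf)
if __name__=='__main__': gap(sys.argv[1])
E
python3 gap.py w11
```

```text
plate front z [-0.05843969 -0.05820061] n 7071 y -0.04164339859141643 0.03894496258915413 rect ((-1.3527679443359375, -62.07147979736328), (80.5927505493164, 8.135944366455078), 0.23078924417495728)
anode end -0.04438353687234607 y [-0.02438599  0.02330304]
plate front world [ 0.65428539 -0.19355201  0.01541985]
```

{"method": "carry_out", "body": {"offset": [[-0.0005, 0, -0.003], [0, 0, -0.003], [0, 0, -0.003], [0, 0, -0.003], [0, 0, -0.003], [0, 0, -0.003], [0, 0, -0.003], [0, 0, -0.003], [0, 0, -0.003], [0, 0, -0.001], [0, 0, 0], [0, 0, 0], [0, 0, 0]], "turn": [[0, 0, 0], [0, 0, 0], [0, 0, 0], [0, 0, 0], [0, 0, 0], [0, 0, 0], [0, 0, 0], [0, 0, 0], [0, 0, 0], [0, 0, 0], [0, 0, 0], [0, 0, 0], [0, 0, 0]]}}

```text
time: 24.0
tool_pos: [0.6196, -0.1851, 0.0153]
eef_rot: [-7.9, 89.4, 154.8]
ft_force: [-16.5, 6.6, 18.6]
grip_width: 0.5
```

```bash
python3 - <<'E'
from h import *
plan()
p,d,C=snap('wrist','w12');p,d,C=snap('side','sd12')
cv2.imwrite('pics/sd12c.png',cv2.resize(p[130:280,300:500],None,fx=4,fy=4,interpolation=2))
o=arm.get_obs()
u=np.array([np.cos(np.radians(-17.25)),np.sin(np.radians(-17.25))])
print('along force',o['ft_force'][:2]@u,'adv',(o['tool_pos'][:2]-[.5982,-.1778])@u)
E
python3 gap.py w12
```

```text
t 24.0 pos [ 0.6196 -0.1851  0.0153] tooly yaw -107.25 z yaw 162.75 xaxis [-0.0091  0.0043 -0.9999] grip 42.7 F [-16.5   6.6  18.6] j7 [-11.5  53.8  36.8  95.8 -42.5  45.9 -62. ]
along force -17.185634665286912 adv 0.02254003597392012
plate front z [-0.04460589 -0.04431771] n 6797 y -0.04216360125426593 0.038465160737858786 rect ((-1.8519363403320312, -48.25395584106445), (80.60806274414062, 8.424012184143066), 0.30782240629196167)
anode end -0.04124025342039363 y [-0.02500108  0.02366943]
plate front world [ 0.6626834  -0.19637549  0.01490551]
```

View pics/w12.png

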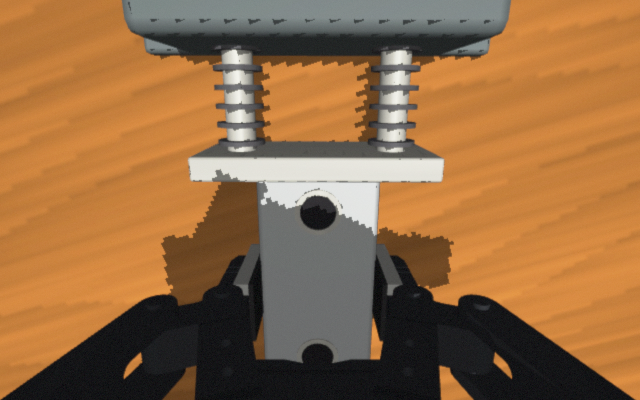

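View pics/sd12c.png

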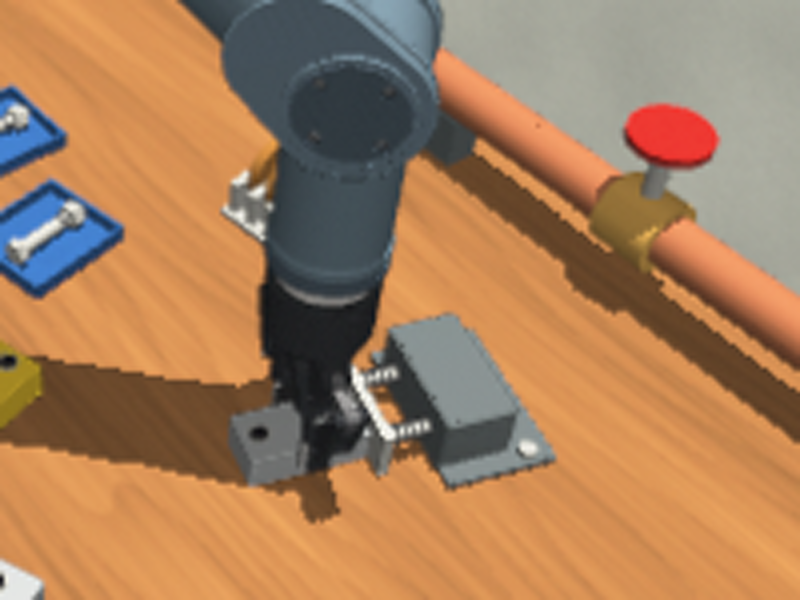

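{"method": "carry_out", "body": {"offset": [[-0.0005, 0, 0], [-0.0005, 0, 0], [-0.0005, 0, -0.001], [0, 0, -0.001], [0, 0, -0.001], [0, 0, 0], [0, 0, 0], [0, 0, 0]], "turn": [[0, 0, 0], [0, 0, 0], [0, 0, 0], [0, 0, 0], [0, 0, 0], [0, 0, 0], [0, 0, 0], [0, 0, 0]]}}

```text
time: 24.9
tool_pos: [0.6225, -0.1861, 0.0154]
eef_rot: [-3.0, 89.4, 159.7]
ft_force: [-11.0, 2.9, 6.3]
grip_width: 0.505
```

```bash
cat > chk.py <<'E'
from h import *
import sys
from gap import gap
plan()
snap('wrist',sys.argv[1])
o=arm.get_obs()
u=np.array([np.cos(np.radians(-17.25)),np.sin(np.radians(-17.25))])
print('along force',o['ft_force'][:2]@u,'adv',(o['tool_pos'][:2]-[.5982,-.1778])@u)
gap(sys.argv[1])
E
python3 chk.py w13
```

```text
t 24.9 pos [ 0.6225 -0.1861  0.0154] tooly yaw -107.26 z yaw 162.74 xaxis [-0.0091  0.0034 -1.    ] grip 43.1 F [-11.    2.9   6.3] j7 [-11.4  54.   36.9  95.3 -42.4  46.1 -62.3]
along force -11.927519271580689 adv 0.025627706515484985
plate front z [-0.04461435 -0.04443398] n 6784 y -0.041993882424390123 0.03799713380780641 rect ((-1.9940948486328125, -48.16485595703125), (80.00157165527344, 8.533512115478516), 0.1768970638513565)
anode end -0.041224135507338174 y [-0.024889    0.02362486]
plate front world [ 0.66560952 -0.19731978  0.01500983]
```

{"method": "carry_out", "body": {"offset": [[-0.0003, 0, -0.001], [-0.0003, 0, -0.001], [0, 0, -0.001], [0, 0, -0.001], [0, 0, -0.0015], [0, 0, 0], [0, 0, 0], [0, 0, 0], [0, 0, 0]], "turn": [[0, 0, 0], [0, 0, 0], [0, 0, 0], [0, 0, 0], [0, 0, 0], [0, 0, 0], [0, 0, 0], [0, 0, 0], [0, 0, 0]]}}

```text
time: 25.85
tool_pos: [0.6269, -0.1874, 0.0155]
eef_rot: [-3.0, 89.3, 159.8]
ft_force: [-12.9, 3.4, 3.6]
grip_width: 0.502
```

```bash
python3 chk.py w14
```

```text
t 25.85 pos [ 0.6269 -0.1874  0.0155] tooly yaw -107.26 z yaw 162.74 xaxis [-0.0107  0.004  -0.9999] grip 42.8 F [-12.9   3.4   3.6] j7 [-11.2  54.4  36.9  94.5 -42.3  46.7 -62.6]
along force -13.920996103283139 adv 0.030303375136866113
plate front z [-0.04459031 -0.04429454] n 6777 y -0.04204084172416561 0.0381602525241225 rect ((-1.9391708374023438, -48.14058303833008), (80.1772689819336, 8.59884262084961), 0.23186172544956207)
anode end -0.04117876892027642 y [-0.02500751  0.0236646 ]
plate front world [ 0.6699959  -0.19871333  0.01499243]
```

View pics/w14.png

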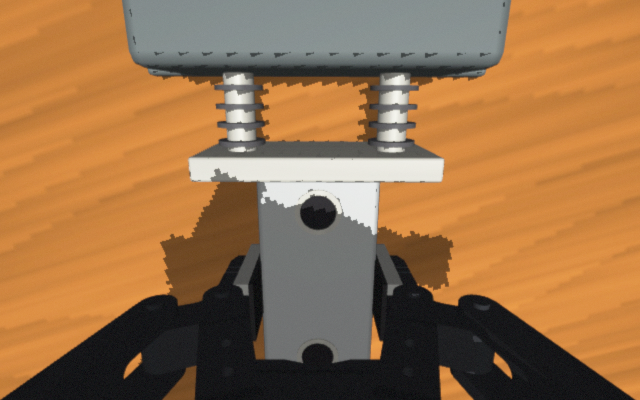

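{"method": "carry_out", "body": {"offset": [[0, 0, 0], [0, 0, 0], [0, 0, 0], [0, 0, 0]], "turn": [[0, 0, 0], [0, 0, 0], [0, 0, 0], [0, 0, 0]]}}

```text
time: 26.3
tool_pos: [0.6269, -0.1874, 0.0155]
eef_rot: [-2.9, 89.3, 159.8]
ft_force: [-11.8, 3.6, 4.6]
grip_width: 0.502
```

```bash
python3 - <<'E'
from h import *
plan()
p,d,C=snap('side','sd15');q,d,C=snap('scene','sc15')
cv2.imwrite('pics/f1.png',cv2.resize(p[120:320,190:450],None,fx=3,fy=3,interpolation=2))
cv2.imwrite('pics/f2.png',q)
E
```

```text
t 26.3 pos [ 0.6269 -0.1874  0.0155] tooly yaw -107.26 z yaw 162.74 xaxis [-0.0108  0.004  -0.9999] grip 42.8 F [-11.8   3.6   4.6] j7 [-11.2  54.4  36.9  94.5 -42.3  46.7 -62.6]
```

View pics/f1.png

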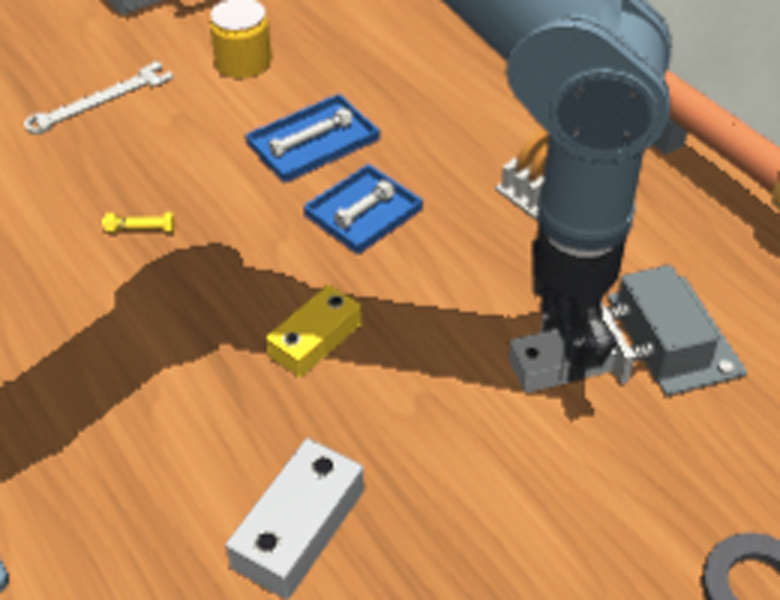

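View pics/f2.png

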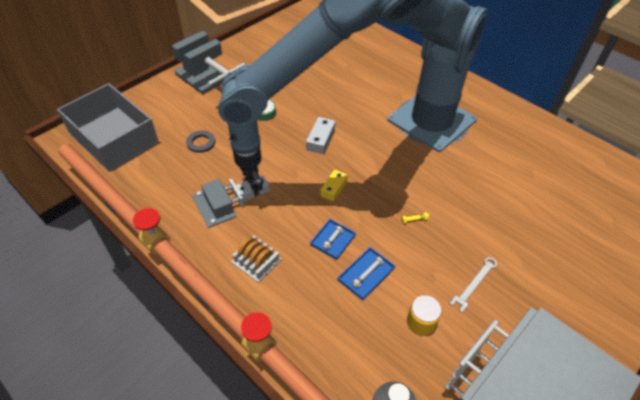

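Both bolts lie lengthwise and flat in their trays: the long one at scene (367,271), the short one at (333,237). The anode at (258,187) is held against the plate, and the bystanders are where they started. Handing in.

```bash
python3 -c "
from rig import order
print(order.job_done())"
```

```text
the job is handed in; nothing more can be done
None
```

The job is handed in at about 26 s of the 61 s allowed. Both bolts are in their trays and let go, and the anode is held in the gripper against the sprung stop plate at about 10 N.

- **Bolts:** The last wrist, side and scene views show the long bolt in the long tray and the short bolt in the short tray. Both lie flat, lengthwise and near the middle.
- **Anode:** I took the smaller grey block, which measured 90 × 44 mm. It sits flat on the shelf, square to the plate within about 0.5° and about 1 mm off mid-plate. I set it down and regripped it before pushing.
- **Push:** The wrist view put the plate about 16.5 mm back, which gives about 9.9 N from the springs. The hand moved 30.3 mm, and taking off the 13.5 mm starting gap gives about 16.8 mm, which agrees.
- **Checks that disagreed:** The wrist force read about 12–14 N along the push, more than the springs give. I put the difference down to shelf friction, because the gripper was also pressing down with about 4 N. The tool was tilted about 0.7° under load. I did not measure the anode's own tilt, but the limit is about 4.6°.
- **Bystanders:** In the last pictures none of them looks moved, but I did not measure their positions. The arm hid part of the gauge in the scene view and part of the disc rack in the side view.

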